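Put the kettle on and set the heat

TASK

Pick up the kettle by its handle, set it down gently in the middle of the round plate on top of the hot plate unit and let go of it; then slide the black heat grip on the unit's sloped front panel along its track until it is in line with the small metal marker clip, and let go. Do not shift the marker clip, and leave the canister, the jug and the bowl where they are.

Things in the scene. Friction and masses are not known exactly. Their poses are not given: they have to be found in the camera images.
- warmer: Fixed steel counter-top hot plate unit, 256 mm deep (x -126 to +130), plus a panel foot reaching to x = -174; 270 mm wide (y), top at z = 137 mm. Origin: centre of its underside, at counter height; +x is its back, -x its front, which looks to the robot's near right; +y runs along the slider track. Its low front is a control panel under a canopy, so the grip must be approached tilted, along the panel's normal.
- track (a point): Middle of the slider track on the panel surface, at (-115, 0, 45) mm in the unit's frame. The panel rises towards the unit's back at 38 degrees from horizontal; its outward normal is (-sin 38, 0, cos 38) in the unit's frame. Axes of this point as the unit's.
- canopy (a point): Middle of the canopy's upper front edge, at (-126, 0, 137) mm in the unit's frame. The canopy overhangs the panel; its front face goes down from here to z = 109. 6 mm behind this edge an 8 mm round gallery rail, 250 mm long, runs along y, its top at z = 163: the kettle must be lifted over it.
- plate (a point): Centre of the upper face of the round dark cooking plate (170 mm across, 4 mm proud of the unit's top), at (30, 0, 141) mm in the unit's frame.
- heat (a joint): Position of the black slider grip along its track in m: 0 at the -y end of the unit, 0.14 at the +y end (the middle of the track is 0.07). It stays where it is left; moving it takes about 3 N.
- heat_top (a point): Middle of the outer end of the slider grip. The grip is a black bar standing square out of the panel: 60 mm tall along the panel's normal, 18 mm thick along the track (y), 36 mm wide up the slope, with a white line on its end. This point's axes: x up the slope, y along the track (the unit's y), z out of the panel.
- marker (a joint): Position of the marker clip along the same scale in m: heat equal to marker means that grip and clip are in line. The clip is stiff and must not be moved.
- marker_mid (a point): Middle of the outer end of the marker clip, an aluminium tab standing square out of the panel, 32 mm tall along the panel's normal, 10 mm wide along the track and 16 mm up the slope, on the panel below the grip's track (centred 45 mm down the slope from the track's middle line). Axes as for heat_top.
- kettle: Steel kettle with an overhead handle, 0.55 to 0.9 kg. Origin: centre of its underside; z up; +x towards the spout. Base about 154 mm across, body 88 mm high (lid knob to 95 mm), spout reaching to 100 mm from the centre at height 90 mm; overall height 159 mm.
- handle (a point): Middle of the kettle's handle bar, 150 mm above its underside, on its axis. The bar is black, runs along the kettle's x, 112 mm long (about 100 mm free between the posts), 18 mm thick (y) and 18 mm high (z), with 45 mm of free space below it.
- canister: Bystander: aluminium canister with a black lid, 100 mm across, 145 mm high; origin at the centre of its underside. Its place may be exchanged with the kettle's.
- jug: Bystander: steel milk jug, 76 mm across, 100 mm high, handle to its +y; origin at the centre of its underside.
- bowl: Bystander: white bowl, 130 mm across, 55 mm high; origin at the centre of its underside.
There are look-alikes about, which are no part of the job. What is shaped like the kettle but blue or brown is not meant.

How it is judged (in metres and radians):
On the way, in this order (a step that is already met when the one before it is completed fails the run):
1. the kettle stands upright in the middle of the plate (within 15 mm) and is let go (distance between kettle and plate below 0.015 m and angle between kettle's own z axis and vertical below 0.06 rad and contact force between kettle and warmer above 2 N and contact force between the fingers and kettle below 0.5 N), for 0.2 s.
2. the heat grip is in line with the marker clip (within 6 mm), the kettle still on the plate (y of heat_top in the frame of marker_mid between -0.006 and 0.006 m and distance between kettle and plate below 0.015 m), for 0.2 s.
At the end, for the whole second after the job is handed in: The kettle stands upright and at rest on the plate, its centre within 15 mm of the plate's; the heat grip rests within 6 mm of the marker clip along the track (all of step 2 and angle between kettle's own z axis and vertical below 0.06 rad and linear speed of kettle below 0.01 m/s and velocity of joint heat between -0.005 and 0.005 m/s); the robot touches nothing.
It fails at once if the kettle is slammed or pressed on the unit with more than 80 N (contact force between kettle and warmer above 80 N).
It fails at once if the marker clip is shifted by more than 4 mm (distance of marker_mid from where it was at the start of the episode above 0.004 m).
It fails at once if the canister, jug or bowl is shifted by more than 25 mm or tipped over (distance of any of canister, jug, bowl from where it was at the start of the episode above 0.025 m or angle between any of canister, jug, bowl's own z axis and vertical above 0.4 rad).
It also fails if it takes over 54 s, if anything falls off the work surface, if the arm or the gripper's body presses on something with over 40 N, if the wrist force passes 120 N, or if a joint passes its speed limit or range.

ROBOT

A 6-joint arm with a two-finger parallel gripper is mounted at the origin on the work surface. World frame = base frame: x ahead of the robot, y to its left, z up, the work surface at z = 0. Lengths are in mm, angles in rad, forces in N, time in s.
With the tool pointing down it reaches from about 250 to 725 mm from the base axis. Payload 4 kg.
Tool frame: the origin (TCP) lies on the mounting face of the last link; the fingertips stand 173 mm ahead of it and the grasp point (between the pads) lies 155 mm ahead of it (nose_length is the distance from the TCP to the fingertips, in mm); z points along the fingers, y is the direction in which the jaws open and shut (so a half turn about z gives the same grasp; the last joint's range is limited). The gripper opens to 85 mm and grips with 20 to 120 N. Pads are 22 mm wide; open, the fingers measure 114 mm over their backs; the gripper's body (76 mm by 85 mm) begins 54 mm behind the grasp point. The pads swing forward as they close: fully open they stand 13 mm farther back than shut.
Start: joints at [-1.275, 0.241, 0.005, 1.335, 0, 1.571], TCP at [145.751, -478.285, 404.706] pointing down, gripper open.
Joint ranges: [-2.72, 2.72], [-1.05, 1.87], [-1.09, 1.28], [-1.99, 2.15], [-1.42, 1.44], [-3.14, 3.14]. Speed limits (rad/s): [2.79, 2.79, 3.14, 3.14, 3.14, 3.14].

INTERFACE

Orientations are given as a rotation vector (axis times angle).
In Python, from bench import state, get_image, finish_job, nose_length gives the robot as it stands.
- The arm moves only by the tool step_arm, never from a script. Its arguments are lists of equal length, an entry for each row: "linear": the shift along the tool's x, y, z as a fraction of full scale, a list of three; "delta_rot": the turn, a rotation vector about the tool's x, y, z as a fraction of full scale, a list of three. A call has 1 to 10 rows; each row shifts and turns the commanded pose from where the row before left it, along the tool's axes as they then stand; what a row does not reach is not made up. Full scale, the value 1, is 0.4 m for a shift and 0.15 rad for a turn. A row lasts 1/10 s, in which the tool goes at most 50 mm and 8.59 degrees, less where a joint would pass 70% of its speed; a pose out of reach is approached as far as the arm can. A call with a number of a shift or a turn outside -1 to 1 is refused whole. A call with a gripper value outside its range is refused whole. "fingers" is the closure, from -1 (fully open) to 1 (shut), set as the call begins (left out, the last holds). The fingers move at their own pace and stop on an object; the grip force is fixed at half the most. Time passes only in rows, so rows that do not move let the fingers close. It gives the time, the measured TCP pose, the force and the opening at its end, in the units of the state.
- state(): the state, without advancing time (a new reading comes with each control period).
- get_image(name): name is "scene" or "top"; returns a dict with "color" (384x512x3 uint8, red, green, blue), "fov_y" (degrees; the focal length in pixels is half the picture's height over the tangent of half this angle, whatever the lens; pixels are square), "cx", "cy" (the principal point, pixels), "dist_coeffs" ([k1, k2, p1, p2, k3] as OpenCV has them; the pictures are not rectified), "position" and "orientation" of the camera in the world. Camera axes: x right, y down, z forward; pixel columns grow to the right and rows downward; lengths in mm; the calibration is good to about 2 mm. A picture is of the moment at which its call begins. There is no depth.
- finish_job(): hands the job in, once; it reports no verdict.
The state is a dict: "time": time; "joint_pos": joint angles; "qvel": joint speeds; "tau": joint torques, N m; "position": TCP position; "ee_rot": TCP orientation; "force": force on the tool from outside, world axes, zero at the start; "ft_torque": the same for the moment, N m; "finger_gap": finger opening in mm.
Only numpy, scipy, OpenCV 4.12 (cv2) and the standard library are available. Lean on these libraries where they do the work, as an engineer would, in place of code of your own. Each camera call takes 0.05 s, during which the arm holds its last target.

## Working session

There is one attempt and no reset: what is moved stays moved. The work goes in short steps, Python scripts to look and compute and a tool call to move; the robot and the scene stay as the last step left them, time stands still between calls to the robot, and variables do not carry over. Pictures are saved under pics/ and viewed, and the job is handed in when it is done.

Besides the shell and the picture viewer there is one more tool, called by a JSON object that holds its "api" and its "payload". step_arm: Moves the arm, as the interface text tells. Shift numbers are shares of 0.4 m and turn numbers shares of 0.15 rad, none past 1 either way. Its arguments: {"type":"object","properties":{"linear":{"type":"array","items":{"type":"array","items":{"type":"number"}}},"delta_rot":{"type":"array","items":{"type":"array","items":{"type":"number"}}},"fingers":{"type":"number"}},"required":["linear","delta_rot"]}

```bash
ls; mkdir -p pics
python3 - <<'E'
from bench import *
import cv2
print(state(), nose_length)
for n in ("scene","top"):
    g=get_image(n); cv2.imwrite(f"pics/{n}0.png",g["color"][:,:,::-1])
    print({k:v for k,v in g.items() if k!="color"})
E
```

```text
pics
{'time': 0.0, 'joint_pos': array([-1.27498308e+00,  2.41392234e-01,  3.69923805e-03,  1.33518191e+00,
       -1.35234611e-05,  1.57080192e+00]), 'qvel': array([-0.00176707,  0.00090158,  0.00018735, -0.00137683, -0.00021376,
       -0.00015827]), 'tau': array([-8.14025498e-05, -3.72321618e+01,  2.52406472e+01,  1.69717212e-02,
        8.64186700e-05, -2.70907350e-07]), 'position': array([ 145.67658601, -478.01851833,  403.81339698]), 'ee_rot': array([-3.10526172e+00, -4.62658678e-01,  5.01850660e-04]), 'force': array([-0.10033055, -0.18594344, -0.65595519]), 'ft_torque': array([-0.00042452, -0.02141579,  0.01790616]), 'finger_gap': 85.46157973604701} 173.4
{'fov_y': 50.22554406512632, 'cx': 247.56257622609456, 'cy': 198.54099849971638, 'dist_coeffs': array([0.01392117, 0.        , 0.        , 0.        , 0.        ]), 'position': array([ 885.03562668,  699.8269196 , 1259.46482576]), 'orientation': array([-0.75130281, -2.74582787,  0.91647681])}
{'fov_y': 49.38878198058506, 'cx': 254.73875647594448, 'cy': 191.62070342411596, 'dist_coeffs': array([-0.10875645,  0.        ,  0.        ,  0.        ,  0.        ]), 'position': array([ 117.24373209,  -44.27949187, 1551.79283761]), 'orientation': array([-2.13160556,  2.06119435, -0.24770646])}
```

View pics/scene0.png

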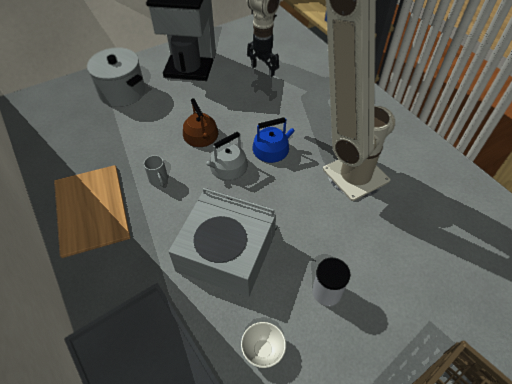

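View pics/top0.png

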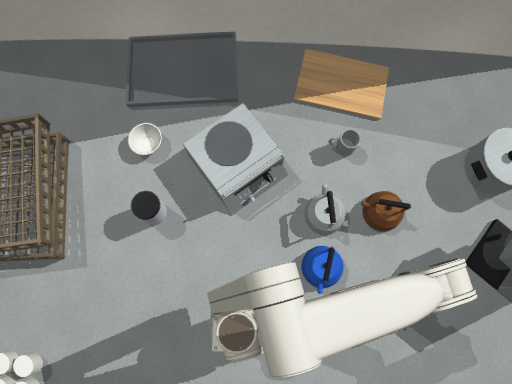

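The top view shows three kettle shapes: steel (327,208), blue (322,267) and brown (385,210). The steel one fits the description. Enlarging to confirm it.

```bash
cat > h.py <<'E'
import numpy as np, cv2
from bench import *
from scipy.spatial.transform import Rotation as R
def cam(g):
    f=192/np.tan(np.radians(g["fov_y"]/2))
    return np.array([[f,0,g["cx"]],[0,f,g["cy"]],[0,0,1.]]),np.array(g["dist_coeffs"])
def ray(g,uv):
    K,d=cam(g); p=cv2.undistortPoints(np.array([[uv]],float),K,d)[0,0]
    return R.from_rotvec(g["orientation"]).apply([p[0],p[1],1.])
def at_z(g,uv,z):
    v=ray(g,uv); o=g["position"]; return o+v*(z-o[2])/v[2]
def tri(gs,uvs):
    A=np.zeros((3,3));b=np.zeros(3)
    for g,uv in zip(gs,uvs):
        v=ray(g,uv); v/=np.linalg.norm(v); P=np.eye(3)-np.outer(v,v); A+=P;b+=P@g["position"]
    x=np.linalg.solve(A,b); return x,[np.linalg.norm(proj(g,x)-uv) for g,uv in zip(gs,uvs)]
def proj(g,X):
    K,d=cam(g); Rm=R.from_rotvec(g["orientation"]).as_matrix().T
    return cv2.projectPoints(np.atleast_2d(np.asarray(X,float)),cv2.Rodrigues(Rm)[0],-Rm@g["position"],K,d)[0][:,0]
def crop(g,u0,u1,v0,v1,s,name):
    c=cv2.resize(np.ascontiguousarray(g["color"][v0:v1,u0:u1,::-1]),None,fx=s,fy=s,interpolation=cv2.INTER_CUBIC)
    for u in range((u0+9)//10*10,u1,10):
        cv2.line(c,((u-u0)*s+s//2,0),((u-u0)*s+s//2,8),(0,0,255),1)
        if u%20==0: cv2.putText(c,str(u),((u-u0)*s,20),0,.4,(0,0,255),1)
    for v in range((v0+9)//10*10,v1,10):
        cv2.line(c,(0,(v-v0)*s+s//2),(8,(v-v0)*s+s//2),(0,0,255),1)
        if v%20==0: cv2.putText(c,str(v),(10,(v-v0)*s+s//2),0,.4,(0,0,255),1)
    cv2.imwrite(f"pics/{name}.png",c)
E
python3 - <<'E'
from h import *
import pickle
gs={n:get_image(n) for n in("top","scene")}
pickle.dump(gs,open("g0.pkl","wb"))
crop(gs["top"],180,310,100,220,6,"t_unit"); crop(gs["top"],295,415,170,290,5,"t_ket")
crop(gs["scene"],160,300,120,300,4,"s_unit")
E
```

```text
(no output)
```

View pics/t_unit.png

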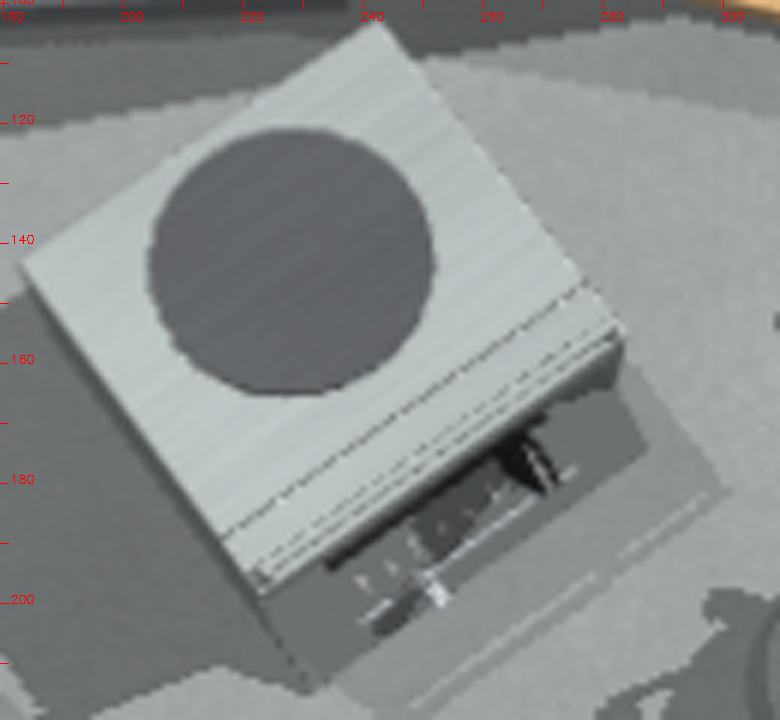

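View pics/t_ket.png

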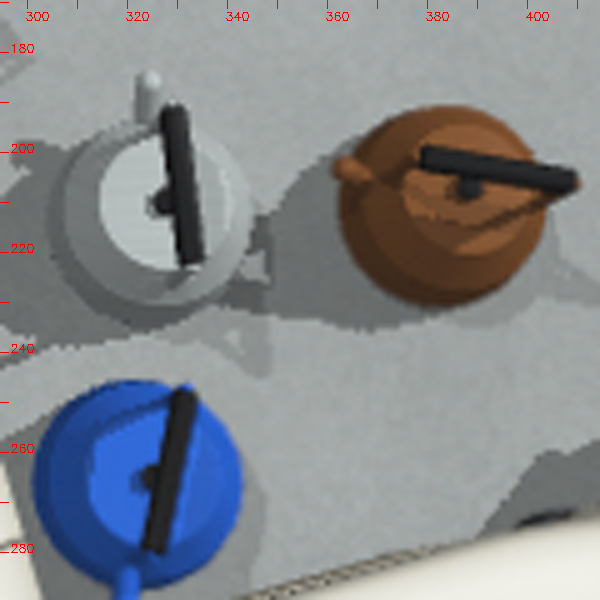

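View pics/s_unit.png

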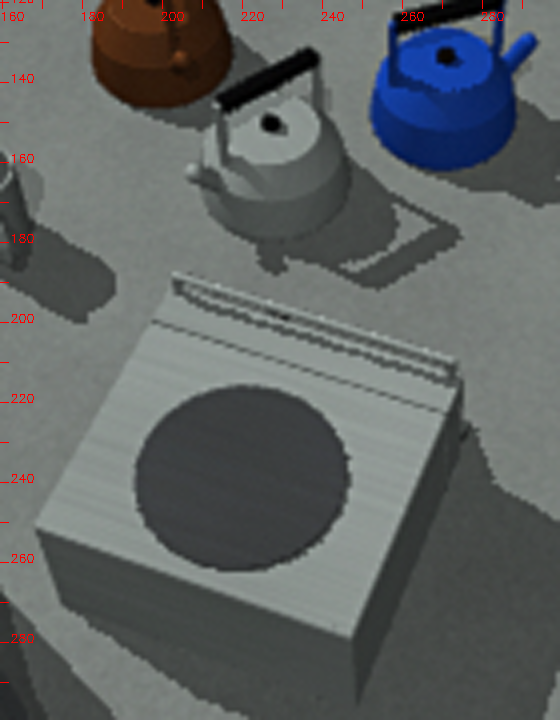

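Confirmed: the steel-bodied kettle at (327,208) in the top view is the one meant. The grip's end is near (270,177) and the clip near (252,197). Next I fit the unit and kettle poses.

```bash
cat > fit.py <<'E'
from h import *
import pickle
from scipy.optimize import least_squares
gs=pickle.load(open("g0.pkl","rb")); T,S=gs["top"],gs["scene"]
def t(c): return (np.array(c)+.5)/6-.5+[180,100]
def s(c): return (np.array(c)+.5)/4-.5+[160,120]
corr=[(T,(130,135,137),t((20,262))),(T,(130,-135,137),t((378,22))),(T,(-126,-135,137),t((624,328))),(T,(-126,135,137),t((262,595))),
 (S,(130,-135,137),s((37,528))),(S,(130,135,137),s((350,637))),(S,(-126,135,137),s((462,382))),
 (T,(30,0,141),t((292,262))),(S,(30,0,141),s((242,478)))]
def W(p,X): return np.array([p[0],p[1],0])+R.from_euler('z',p[2]).apply(X)
def f(p): return np.concatenate([proj(g,W(p,X))[0]-uv for g,X,uv in corr])
c=at_z(T,t((292,262)),141)
best=min((least_squares(f,[c[0],c[1],a],x_scale=[10,10,.1]) for a in(0,1.5,3,-1.5)),key=lambda r:r.cost)
p=best.x; print(p,np.degrees(p[2])); print(best.fun.reshape(-1,2).round(2))
print("plate",W(p,(30,0,141)))
pickle.dump(p,open("unit.pkl","wb"))
# kettle handle ends (top)
def k(c): return (np.array(c)+.5)/5-.5+[295,170]
e1,e2=at_z(T,k((173,107)),159),at_z(T,k((193,262)),159)
print("top handle",e1,e2,(e1+e2)/2,np.linalg.norm(e1-e2))
e1,e2=at_z(S,s((313,55)),159),at_z(S,s((225,103)),159)
print("scene handle",e1,e2,(e1+e2)/2,np.linalg.norm(e1-e2))
print("spout tip",at_z(T,k((150,75)),90), "knob top", at_z(T,k((160,203)),95))
# grip/marker from top
sn,cs=np.sin(np.radians(38)),np.cos(np.radians(38))
def onpanel(g,uv,h):
    n=R.from_euler('z',p[2]).apply([-sn,0,cs]); q=W(p,np.array([-115,0,45])+h*np.array([-sn,0,cs]))
    v=ray(g,uv); X=g["position"]+v*((q-g["position"])@n)/(v@n)
    L=R.from_euler('z',-p[2]).apply(X-[p[0],p[1],0]); return [(L-[-115,0,45])@[cs,0,sn],L[1]]
for c in [(502,435),(520,430),(552,492),(540,470),(530,455)]: print("grip",c,onpanel(T,t(c),60))
for c in [(428,572),(440,592),(437,603),(450,600),(430,600)]: print("mark",c,onpanel(T,t(c),32))
for nm,px in dict(jug=(348,140),can=(147,207),bowl=(145,140)).items(): print(nm,at_z(T,px,dict(jug=100,can=145,bowl=55)[nm]))
print(at_z(T,(322,267),159))
E
python3 fit.py
```

```text
[609.60821132  43.73962244   0.66853303] 38.30412080783148
[[-1.24 -0.47]
 [-0.23 -1.38]
 [ 0.94  0.64]
 [-0.51 -0.02]
 [-1.16 -0.39]
 [ 1.03  0.78]
 [ 1.04 -1.71]
 [-0.04 -0.84]
 [-0.1  -1.05]]
plate [633.15016511  62.33468662 141.        ]
top handle [ 461.85787546 -295.06019108  159.        ] [ 354.17547405 -307.93547128  159.        ] [ 408.01667476 -301.49783118  159.        ] 108.4494002490684
scene handle [ 361.12364368 -301.75378422  159.        ] [ 462.10296862 -289.25038291  159.        ] [ 411.61330615 -295.50208357  159.        ] 101.75047474512961
spout tip [ 502.26459571 -290.89098141   90.        ] knob top [ 406.91508543 -296.7041623    95.        ]
grip (502, 435) [np.float64(31.956711717724808), np.float64(-40.5408101843181)]
grip (520, 430) [np.float64(27.737334134136795), np.float64(-51.5960180773303)]
grip (552, 492) [np.float64(-18.882117982711367), np.float64(-49.51069818071402)]
grip (540, 470) [np.float64(-1.9394719226023085), np.float64(-49.910723247268436)]
grip (530, 455) [np.float64(10.22639016063454), np.float64(-49.213350155657935)]
mark (428, 572) [np.float64(-28.406374495495484), np.float64(36.97282539660749)]
mark (440, 592) [np.float64(-44.54536527834864), np.float64(37.1856747955009)]
mark (437, 603) [np.float64(-49.56156670537064), np.float64(42.39640101461221)]
mark (450, 600) [np.float64(-53.172221531431916), np.float64(34.508078608732845)]
mark (430, 600) [np.float64(-45.0072992773845), np.float64(45.11034647851409)]
jug [ 673.97352998 -378.24880138  100.        ]
can [386.9636599  331.71809952 145.        ]
bowl [664.78605857 388.6663869   55.        ]
[ 202.04752923 -269.73343246  159.        ]
```

```bash
cat > plan.py <<'E'
from h import *
import sys
def plan(tp=None,tR=None,verbose=True):
    s=state(); p=np.array(s["position"]); A=R.from_rotvec(s["ee_rot"])
    M=A.as_matrix(); print("t",s["time"],"p",p.round(1),"F",np.round(s["force"],1),"gap",round(s["finger_gap"],1),"q",np.round(s["joint_pos"],2)); print("toolx",M[:,0].round(3),"y",M[:,1].round(3),"z",M[:,2].round(3))
    B=A
    if tR is not None:
        B=tR; d=(A.inv()*B).as_rotvec(); print("turn total shares",(d/.15).round(3),"norm",np.linalg.norm(d).round(3))
    if tp is not None:
        d=np.array(tp)-p; print("shift BEFORE turn shares",(A.inv().apply(d)/400).round(4),"AFTER turn",(B.inv().apply(d)/400).round(4),"mm",np.linalg.norm(d).round(1))
def down(jaw_ang): # jaw direction angle (tool y) in world, tool z down
    y=np.array([np.cos(jaw_ang),np.sin(jaw_ang),0]); z=np.array([0,0,-1.]); x=np.cross(y,z)
    return R.from_matrix(np.stack([x,y,z],1))
E
python3 - <<'E'
from plan import *
a=np.radians(6.8)
plan((409.5,-298.5,405),down(a+np.pi/2)); plan((409.5,-298.5,405),down(a-np.pi/2))
E
python3 - <<'E'
from h import *
import pickle
gs=pickle.load(open("g0.pkl","rb"));T,S=gs["top"],gs["scene"]
# overlay check of kettle handle: project predicted bar ends for top & scene
a=np.radians(6.8);d=np.array([np.cos(a),np.sin(a),0])
for g in(T,S):
    for k in(-56,56): print(proj(g,np.array([409.5,-298.5,150])+k*d).round(1))
crop(T,310,345,175,240,9,"t_k2");crop(S,200,250,120,190,8,"s_k2")
E
```

```text
t 0.2 p [ 145.7 -478.1  404.2] F [0.4 0.2 0.4] gap 85.7 q [-1.28  0.24  0.    1.34  0.    1.57]
toolx [0.957 0.291 0.   ] y [ 0.291 -0.957 -0.001] z [-0.     0.001 -1.   ]
turn total shares [-1.0000e-03 -1.2000e-02 -1.9763e+01] norm 2.964
shift BEFORE turn shares [ 0.7618 -0.2374 -0.0018] AFTER turn [-0.708   0.3679 -0.0021] mm 319.2
t 0.2 p [ 145.7 -478.1  404.2] F [0.4 0.2 0.4] gap 85.7 q [-1.28  0.24  0.    1.34  0.    1.57]
toolx [0.957 0.291 0.   ] y [ 0.291 -0.957 -0.001] z [-0.     0.001 -1.   ]
turn total shares [-8.000e-03  1.000e-03  1.181e+00] norm 0.177
shift BEFORE turn shares [ 0.7618 -0.2374 -0.0018] AFTER turn [ 0.708  -0.3679 -0.0021] mm 319.2
[[331.9 222.5]]
[[327.8 190.7]]
[[239.2 133.9]]
[[215.  146.9]]
```

View pics/t_k2.png

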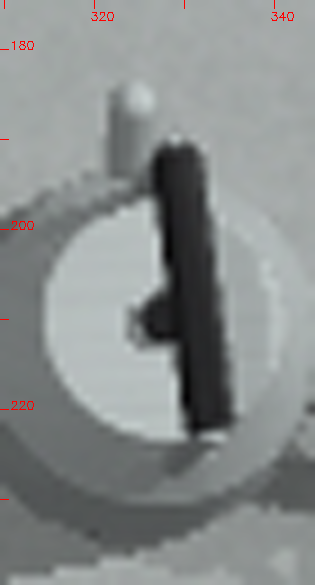

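View pics/s_k2.png

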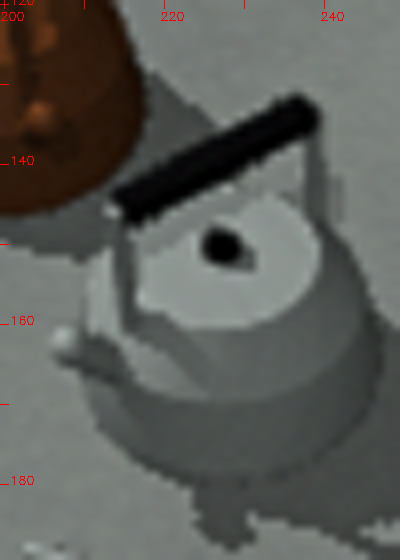

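Run:
```python
from h import *
import pickle
gs=pickle.load(open("g0.pkl","rb"));T,S=gs["top"],gs["scene"]
A=tri([T,S],[(329.2,191.3),(214.3,145.0)]);B=tri([T,S],[(332.3,222.0),(237.3,133.6)])
print(A,B,(A[0]+B[0])/2); d=A[0]-B[0]; print(np.degrees(np.arctan2(d[1],d[0])),np.linalg.norm(d))
for g,uv in((T,(330.75,206.7)),(S,(225.8,139.4))): print(at_z(g,uv,150))
```

```text
(array([ 463.3237135 , -297.05973646,  153.99199011]), [np.float64(0.47303034211973777), np.float64(0.4398390655714391)]) (array([ 357.5856646 , -308.3427611 ,  149.49982234]), [np.float64(0.7239681522231256), np.float64(0.6457955226427367)]) [ 410.45468905 -302.70124878  151.74590623]
6.090831642352133 106.43317716516468
[ 408.69709434 -301.60853744  150.        ]
[ 411.88476742 -305.56603658  150.        ]
```

{"api": "step_arm", "payload": {"linear": [[0, 0, 0], [0, 0, 0], [0.088, -0.0455, 0], [0.088, -0.0455, 0], [0.088, -0.0455, 0], [0.088, -0.0455, 0], [0.088, -0.0455, 0], [0.088, -0.0455, 0], [0.088, -0.0455, 0], [0.088, -0.0455, 0]], "delta_rot": [[0, 0, 0.62], [0, 0, 0.62], [0, 0, 0], [0, 0, 0], [0, 0, 0], [0, 0, 0], [0, 0, 0], [0, 0, 0], [0, 0, 0], [0, 0, 0]], "fingers": -1}}

```text
time: 1.2
position: [410.9, -301.5, 404.6]
ee_rot: [-3.137, -0.172, 0.0]
force: [-0.5, 0.1, 0.4]
finger_gap: 85.2
```

Run:
```python
from plan import *
plan((410,-302,305),down(np.radians(6.3-90)))
S=get_image("scene"); T=get_image("top"); crop(S,170,310,60,200,5,"s1"); crop(T,290,430,150,290,5,"t1")
```

```text
t 1.2 p [ 410.9 -301.5  404.6] F [-0.5  0.1  0.4] gap 85.2 q [-0.63  0.26  0.03  1.34 -0.    2.4 ]
toolx [ 0.994  0.11  -0.   ] y [ 0.11  -0.994 -0.   ] z [-0.  0. -1.]
turn total shares [-0.     0.001 -0.001] norm 0.0
shift BEFORE turn shares [-0.0022  0.0009  0.249 ] AFTER turn [-0.0023  0.0009  0.249 ] mm 99.6
```

View pics/s1.png

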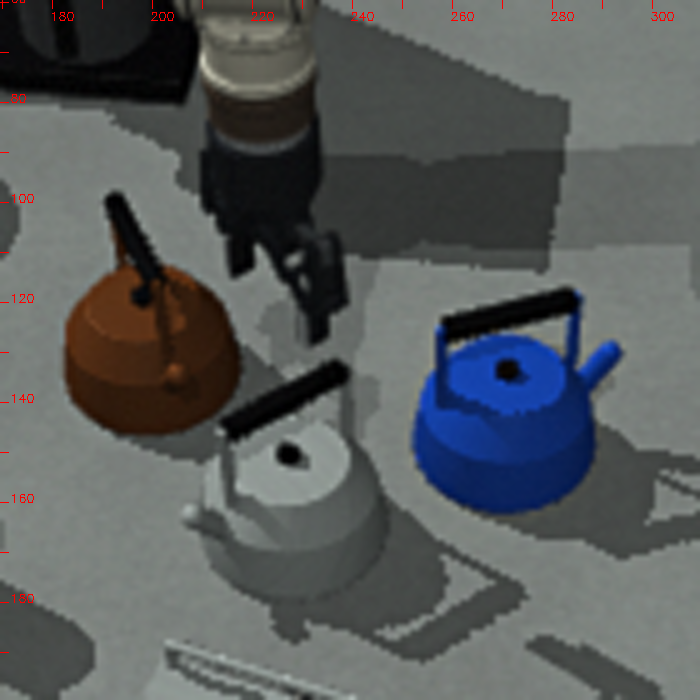

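The jaws straddle the steel kettle's handle line, at (250,105) in the scene view. The brown kettle is clear. Lowering now.

{"api": "step_arm", "payload": {"linear": [[-0.002, 0.001, 0.05], [0, 0, 0.05], [0, 0, 0.05], [0, 0, 0.04], [0, 0, 0.03], [0, 0, 0.02], [0, 0, 0.009], [0, 0, 0]], "delta_rot": [[0, 0, 0], [0, 0, 0], [0, 0, 0], [0, 0, 0], [0, 0, 0], [0, 0, 0], [0, 0, 0], [0, 0, 0]]}}

```text
time: 2.1
position: [408.8, -303.3, 305.0]
ee_rot: [-3.137, -0.172, 0.0]
force: [-0.3, 0.2, -0.3]
finger_gap: 85.3
```

Run:
```python
from plan import *
plan()
S=get_image("scene"); T=get_image("top"); crop(S,190,270,90,190,6,"s2"); crop(T,290,390,150,250,6,"t2")
```

```text
t 2.1 p [ 408.8 -303.3  305. ] F [-0.3  0.2 -0.3] gap 85.3 q [-0.64  0.32 -0.15  1.1  -0.    2.39]
toolx [ 0.994  0.109 -0.   ] y [ 0.109 -0.994 -0.   ] z [-0.  0. -1.]
```

View pics/s2.png

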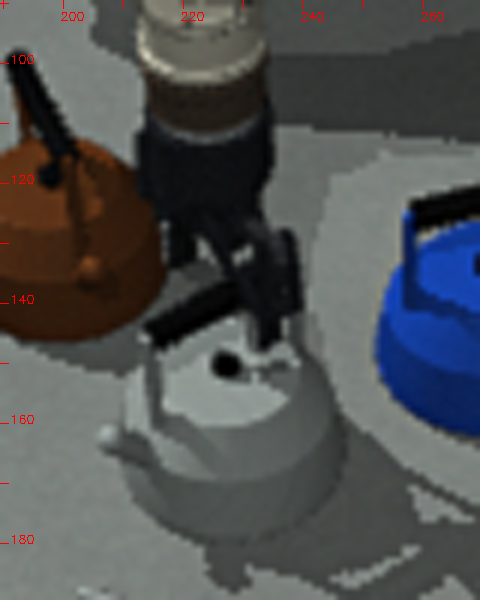

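View pics/t2.png

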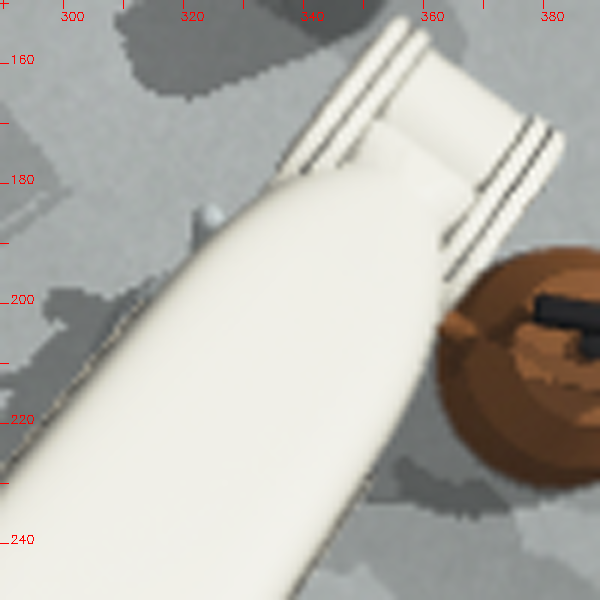

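The near finger (232,145) stands on the camera side of the bar and nothing touches. Closing.

{"api": "step_arm", "payload": {"linear": [[0, 0, 0], [0, 0, 0], [0, 0, 0], [0, 0, 0], [0, 0, 0], [0, 0, 0], [0, 0, 0], [0, 0, 0]], "delta_rot": [[0, 0, 0], [0, 0, 0], [0, 0, 0], [0, 0, 0], [0, 0, 0], [0, 0, 0], [0, 0, 0], [0, 0, 0]], "fingers": 1}}

```text
time: 3.0
position: [409.0, -302.8, 305.3]
ee_rot: [-3.136, -0.173, -0.0]
force: [-0.7, 3.3, 3.3]
finger_gap: 16.7
```

{"api": "step_arm", "payload": {"linear": [[0, 0, -0.01], [0, 0, -0.02], [0, 0, -0.03], [0, 0, -0.03], [0, 0, -0.02], [0, 0, 0], [0, 0, 0], [0, 0, 0]], "delta_rot": [[0, 0, 0], [0, 0, 0], [0, 0, 0], [0, 0, 0], [0, 0, 0], [0, 0, 0], [0, 0, 0], [0, 0, 0]]}}

```text
time: 3.8
position: [408.7, -303.0, 348.6]
ee_rot: [-3.136, -0.172, 0.001]
force: [-0.1, 0.0, -7.2]
finger_gap: 16.9
```

Run:
```python
from plan import *
plan((634,62,500))
S=get_image("scene"); crop(S,170,290,70,190,6,"s3")
```

```text
t 3.8 p [ 408.7 -303.   348.6] F [-0.1  0.  -7.2] gap 16.9 q [-0.64  0.29 -0.08  1.2  -0.    2.39]
toolx [ 0.994  0.11  -0.001] y [ 0.11  -0.994 -0.001] z [-0.001  0.001 -1.   ]
shift BEFORE turn shares [ 0.6595 -0.8456 -0.3784] AFTER turn [ 0.6595 -0.8456 -0.3784] mm 454.9
```

View pics/s3.png

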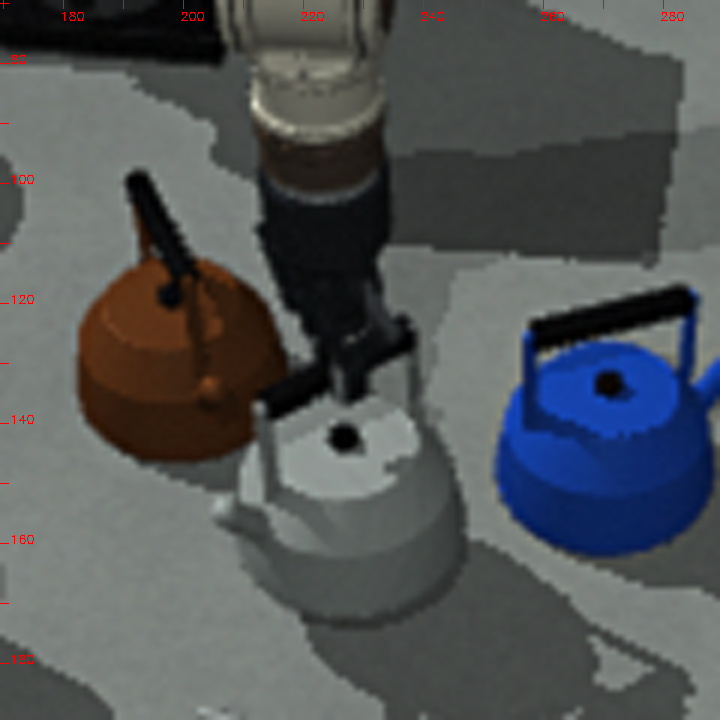

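The kettle hangs level from mid-bar (228,130), with a force of about 7 N. I lift it higher and turn it so that the jaws line up with the track. That also keeps joint 6 inside its range.

{"api": "step_arm", "payload": {"linear": [[0, 0, -0.03], [0, 0, -0.04], [0, 0, -0.05], [0, 0, -0.05], [0, 0, -0.05], [0, 0, -0.05], [0, 0, -0.05], [0, 0, -0.035], [0, 0, -0.023], [0, 0, 0]], "delta_rot": [[0, 0, 0], [0, 0, -0.3], [0, 0, -0.5], [0, 0, -0.5], [0, 0, -0.5], [0, 0, -0.5], [0, 0, -0.5], [0, 0, -0.5], [0, 0, -0.3], [0, 0, -0.13]]}}

```text
time: 4.85
position: [409.0, -303.2, 502.5]
ee_rot: [2.964, 1.032, 0.003]
force: [-0.0, -0.3, -7.6]
finger_gap: 16.7
```

Run:
```python
from plan import *
import pickle
p=pickle.load(open("unit.pkl","rb"))
plan((634,62,500),down(p[2]-np.pi/2))
gs=pickle.load(open("g0.pkl","rb"))
for n,c in(("top",((292+.5)/6-.5+180,(262+.5)/6-.5+100)),("scene",((242+.5)/4-.5+160,(478+.5)/4-.5+120))): print(n,at_z(gs[n],c,141))
for n,lo,hi in (("top",(200,115),(260,172)),("scene",(188,208),(255,270))):
    g=gs[n]; gr=g["color"].astype(int).sum(2)/3
    sub=gr[lo[1]:hi[1],lo[0]:hi[0]]; m=(sub<(125 if n=="top" else 90)).astype(np.uint8)
    k,l,st,ce=cv2.connectedComponentsWithStats(m); i=1+np.argmax(st[1:,4]); 
    cs,_=cv2.findContours((l==i).astype(np.uint8),0,2); e=cv2.fitEllipse(max(cs,key=len)); c=np.array(e[0])+lo
    print(n,st[i],c,e[1],at_z(g,c,141))
```

```text
t 4.85 p [ 409.  -303.2  502.5] F [-0.  -0.3 -7.6] gap 16.7 q [-0.64  0.24  0.26  1.58  0.    1.83]
toolx [0.784 0.621 0.001] y [ 0.621 -0.784  0.004] z [ 0.003 -0.002 -1.   ]
turn total shares [ 0.025 -0.007  0.011] norm 0.004
shift BEFORE turn shares [ 1.008  -0.3663  0.006 ] AFTER turn [ 1.0074 -0.3679  0.0063] mm 429.0
top [629.95816168  62.03305768 141.        ]
scene [634.70421878  65.9341807  141.        ]
top [   5    7   47   44 1643] [228.16577721 143.49906731] (43.47964096069336, 46.3153190612793) [629.00365865  62.28779391 141.        ]
scene [   6    8   54   47 1960] [220.05140686 239.32817078] (45.66097640991211, 52.862186431884766) [635.25690553  66.47576867 141.        ]
```

{"api": "step_arm", "payload": {"linear": [[0.02, -0.0075, 0], [0.04, -0.015, 0], [0.06, -0.0225, 0], [0.07, -0.026, 0], [0.08, -0.03, 0], [0.08, -0.03, 0], [0.08, -0.03, 0], [0.08, -0.03, 0], [0.08, -0.03, 0], [0.08, -0.03, 0]], "delta_rot": [[0, 0, 0], [0, 0, 0], [0, 0, 0], [0, 0, 0], [0, 0, 0], [0, 0, 0], [0, 0, 0], [0, 0, 0], [0, 0, 0], [0, 0, 0]]}}

```text
time: 5.85
position: [557.3, -56.2, 499.2]
ee_rot: [-2.966, -1.031, 0.003]
force: [-0.3, -0.8, -6.2]
finger_gap: 17.3
```

{"api": "step_arm", "payload": {"linear": [[0.08, -0.03, 0], [0.07, -0.026, 0], [0.06, -0.0225, 0], [0.05, -0.0185, 0], [0.04, -0.015, 0], [0.02, -0.0075, 0], [0.01, -0.004, 0], [0, 0, 0], [0, 0, 0]], "delta_rot": [[0, 0, 0], [0, 0, 0], [0, 0, 0], [0, 0, 0], [0, 0, 0], [0, 0, 0], [0, 0, 0], [0, 0, 0], [0, 0, 0]]}}

```text
time: 6.75
position: [629.4, 61.8, 500.3]
ee_rot: [2.967, 1.03, -0.001]
force: [0.0, 0.2, -7.3]
finger_gap: 17.2
```

Run:
```python
from plan import *
import pickle
p=pickle.load(open("unit.pkl","rb"))
plan((632,64,446),down(p[2]-np.pi/2))
S=get_image("scene"); T=get_image("top"); crop(S,160,300,130,290,5,"s4");crop(T,180,310,100,220,5,"t4")
```

```text
t 6.75 p [629.4  61.8 500.3] F [ 0.   0.2 -7.3] gap 17.2 q [ 0.1   0.52  0.67  1.71 -0.    2.57]
toolx [ 0.785  0.62  -0.001] y [ 0.62  -0.785  0.   ] z [-0.001 -0.001 -1.   ]
turn total shares [ 0.001  0.005 -0.001] norm 0.001
shift BEFORE turn shares [ 0.0085 -0.0003  0.1357] AFTER turn [ 0.0083 -0.0003  0.1357] mm 54.4
```

View pics/s4.png

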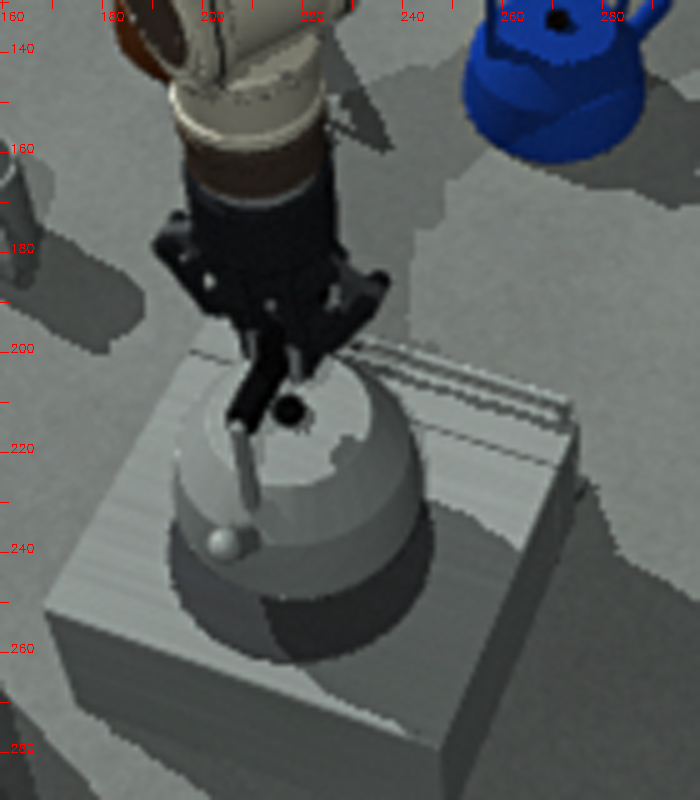

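View pics/t4.png

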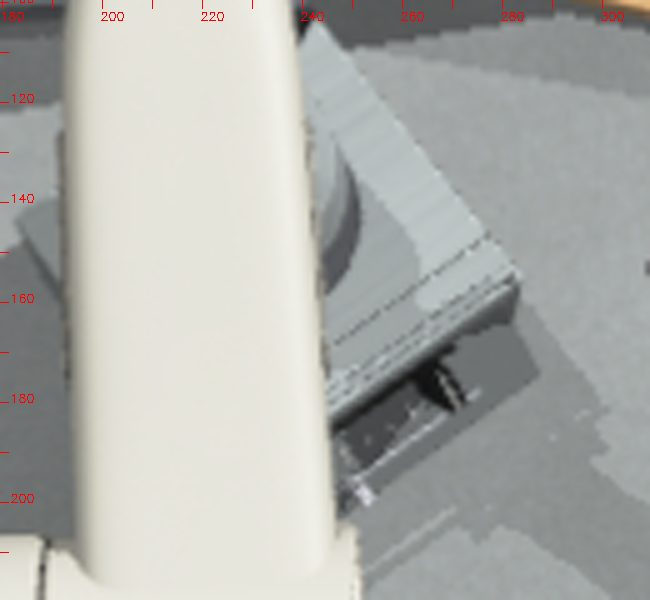

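The kettle hangs over the plate, upright and well above the rail. Lowering it: quickly at first, then creeping.

{"api": "step_arm", "payload": {"linear": [[0.003, 0, 0.01], [0.004, 0, 0.02], [0, 0, 0.025], [0, 0, 0.025], [0, 0, 0.02], [0, 0, 0.012], [0, 0, 0.008], [0, 0, 0.004], [0, 0, 0], [0, 0, 0]], "delta_rot": [[0, 0, 0], [0, 0, 0], [0, 0, 0], [0, 0, 0], [0, 0, 0], [0, 0, 0], [0, 0, 0], [0, 0, 0], [0, 0, 0], [0, 0, 0]]}}

```text
time: 7.85
position: [632.0, 64.2, 451.2]
ee_rot: [2.967, 1.032, 0.001]
force: [0.8, -0.1, -5.8]
finger_gap: 16.7
```

{"api": "step_arm", "payload": {"linear": [[0, 0, 0.003], [0, 0, 0], [0, 0, 0.002], [0, 0, 0], [0, 0, 0.002], [0, 0, 0]], "delta_rot": [[0, 0, 0], [0, 0, 0], [0, 0, 0], [0, 0, 0], [0, 0, 0], [0, 0, 0]]}}

```text
time: 8.45
position: [631.9, 64.2, 447.8]
ee_rot: [-2.967, -1.032, 0.0]
force: [0.1, 0.3, -7.0]
finger_gap: 16.9
```

Run:
```python
from plan import *
plan((632,64,446))
S=get_image("scene");crop(S,160,280,130,280,5,"s5")
```

```text
t 8.45 p [631.9  64.2 447.8] F [ 0.1  0.3 -7. ] gap 16.9 q [0.1  0.52 0.52 1.58 0.   2.57]
toolx [ 0.784  0.62  -0.   ] y [ 0.62  -0.784 -0.   ] z [-0.  0. -1.]
shift BEFORE turn shares [-0.0001  0.0006  0.0044] AFTER turn [-0.0001  0.0006  0.0044] mm 1.8
```

View pics/s5.png

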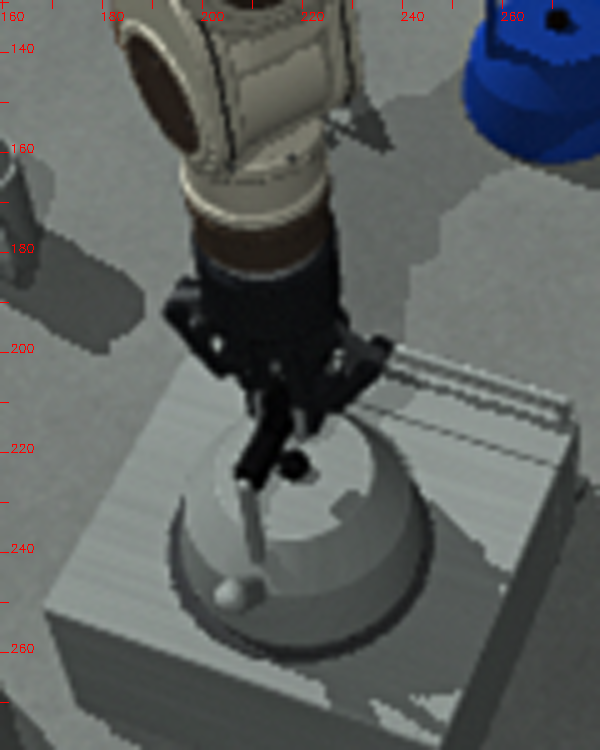

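The kettle sits evenly inside the plate's rim and is still just clear of it. Creeping down.

{"api": "step_arm", "payload": {"linear": [[0, 0, 0.002], [0, 0, 0], [0, 0, 0.002], [0, 0, 0], [0, 0, 0]], "delta_rot": [[0, 0, 0], [0, 0, 0], [0, 0, 0], [0, 0, 0], [0, 0, 0]]}}

```text
time: 9.0
position: [631.9, 64.2, 446.4]
ee_rot: [-2.967, -1.032, -0.0]
force: [-1.0, -0.7, -7.0]
finger_gap: 17.3
```

{"api": "step_arm", "payload": {"linear": [[0, 0, 0.0015], [0, 0, 0], [0, 0, 0.0015], [0, 0, 0], [0, 0, 0]], "delta_rot": [[0, 0, 0], [0, 0, 0], [0, 0, 0], [0, 0, 0], [0, 0, 0]]}}

```text
time: 9.5
position: [631.6, 64.4, 446.2]
ee_rot: [-2.967, -1.032, -0.002]
force: [-3.5, 0.9, 2.0]
finger_gap: 16.7
```

Contact: the weight is now taken by the plate. Letting go.

{"api": "step_arm", "payload": {"linear": [[0, 0, 0], [0, 0, 0], [0, 0, 0], [0, 0, 0], [0, 0, 0], [0, 0, 0], [0, 0, 0], [0, 0, 0]], "delta_rot": [[0, 0, 0], [0, 0, 0], [0, 0, 0], [0, 0, 0], [0, 0, 0], [0, 0, 0], [0, 0, 0], [0, 0, 0]], "fingers": -1}}

```text
time: 10.3
position: [631.9, 64.2, 445.1]
ee_rot: [-2.967, -1.032, -0.0]
force: [0.0, -0.3, 0.3]
finger_gap: 85.6
```

{"api": "step_arm", "payload": {"linear": [[0, 0, -0.01], [0, 0, -0.02], [0, 0, -0.03], [0, 0, -0.04], [0, 0, -0.04], [0, 0, -0.03], [0, 0, 0]], "delta_rot": [[0, 0, 0], [0, 0, 0], [0, 0, 0], [0, 0, 0], [0, 0, 0], [0, 0, 0], [0, 0, 0]]}}

```text
time: 11.0
position: [631.9, 64.2, 516.1]
ee_rot: [2.966, 1.031, 0.008]
force: [0.6, 1.1, -0.6]
finger_gap: 85.5
```

Run:
```python
from plan import *
plan()
S=get_image("scene");crop(S,160,280,130,280,5,"s6")
```

```text
t 11.0 p [631.9  64.2 516.1] F [ 0.6  1.1 -0.6] gap 85.5 q [0.1  0.53 0.73 1.76 0.   2.57]
toolx [0.784 0.62  0.004] y [ 0.62  -0.784  0.003] z [ 0.005  0.001 -1.   ]
```

View pics/s6.png

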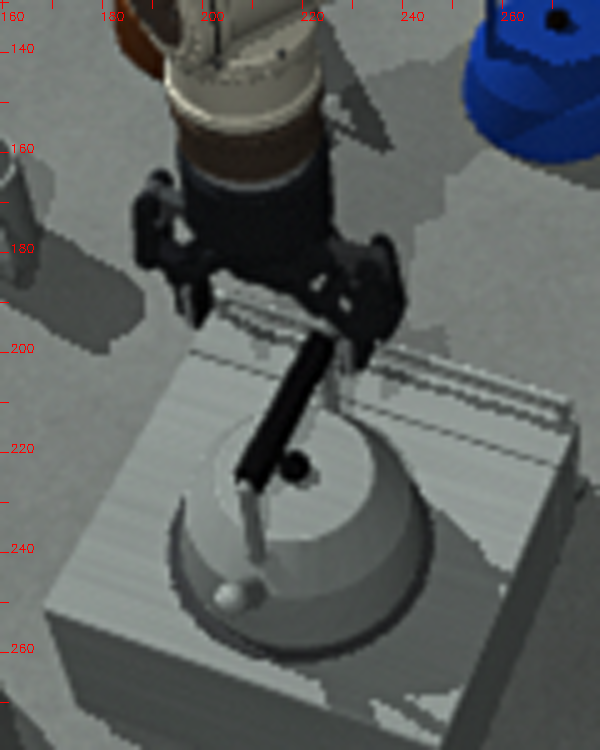

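The kettle is released, upright and inside the plate. Backing out to the front of the unit, then tilting 38° to face the panel.

{"api": "step_arm", "payload": {"linear": [[-0.05, 0.01, 0], [-0.08, 0.013, 0], [-0.09, 0.013, 0], [-0.09, 0.013, 0], [-0.09, 0.013, 0], [-0.09, 0.013, 0], [-0.09, 0.013, 0], [-0.09, 0.013, 0], [-0.08, 0.013, 0], [-0.05, 0.01, 0]], "delta_rot": [[0, 0, 0], [0, 0, 0], [0, 0, 0], [0, 0, 0], [0, 0, 0], [0, 0, 0], [0, 0, 0], [0, 0, 0], [0, 0, 0], [0, 0, 0]]}}

```text
time: 12.05
position: [409.8, -174.3, 512.7]
ee_rot: [-2.968, -1.029, 0.001]
force: [1.6, 0.7, 0.7]
finger_gap: 85.3
```

{"api": "step_arm", "payload": {"linear": [[0, 0, 0], [0, 0, 0], [0, 0, 0], [0, 0, 0], [0, 0, 0], [0, 0, 0], [0, 0, 0], [0, 0, 0], [0, 0, 0], [0, 0, 0]], "delta_rot": [[0, 0.442, 0], [0, 0.442, 0], [0, 0.442, 0], [0, 0.442, 0], [0, 0.442, 0], [0, 0.442, 0], [0, 0.442, 0], [0, 0.442, 0], [0, 0.442, 0], [0, 0.442, 0]]}}

```text
time: 13.05
position: [411.4, -173.1, 512.4]
ee_rot: [-2.628, -0.913, -0.907]
force: [0.0, -0.3, 0.0]
finger_gap: 85.2
```

```bash
cat >> plan.py <<'E'
import pickle
U=pickle.load(open("unit.pkl","rb"))
sn,cs=np.sin(np.radians(38)),np.cos(np.radians(38))
UR=R.from_euler('z',U[2])
def panel(sl,y,n): return UR.apply(np.array([-115,y,45])+sl*np.array([cs,0,sn])+n*np.array([-sn,0,cs]))+[U[0],U[1],0]
def topanel(X):
    L=UR.inv().apply(np.array(X)-[U[0],U[1],0])-[-115,0,45]; return np.array([L@[cs,0,sn],L[1],L@[-sn,0,cs]])
PR=UR*R.from_matrix(np.array([[cs,0,sn],[0,-1,0],[sn,0,-cs]]).T)
E
python3 - <<'E'
from plan import *
plan(panel(-6,-49.5,280),PR); print(panel(-6,-49.5,280),topanel(state()["position"]))
T=get_image("top");S=get_image("scene"); cv2.imwrite("pics/t7.png",T["color"][:,:,::-1]); pickle.dump(dict(top=T,scene=S),open("g7.pkl","wb")); crop(T,180,300,90,220,6,"t7c");crop(S,160,280,130,280,5,"s7")
E
```

```text
t 13.05 p [ 411.4 -173.1  512.4] F [ 0.  -0.3  0. ] gap 85.2 q [-0.57 -0.   -0.08  1.25  0.62  1.98]
toolx [0.618 0.488 0.617] y [ 0.62  -0.784 -0.001] z [ 0.484  0.383 -0.787]
turn total shares [-0.008 -0.012 -0.001] norm 0.002
shift BEFORE turn shares [-0.3906  0.0062  0.4894] AFTER turn [-0.3897  0.0055  0.4901] mm 250.5
[ 411.05949113 -176.1667728   261.94904216] [149.87405657 -47.28449204 476.03079546]
```

View pics/t7c.png

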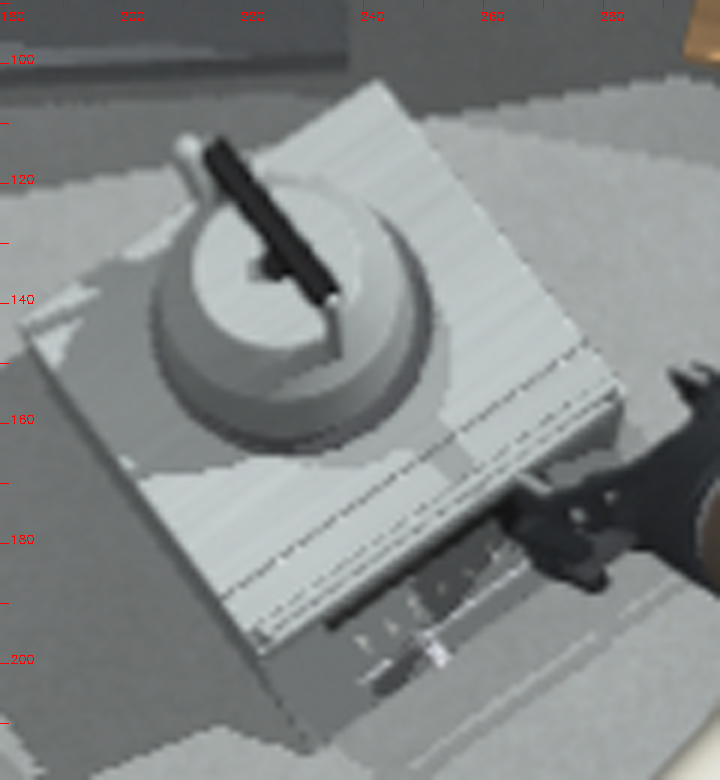

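View pics/s7.png

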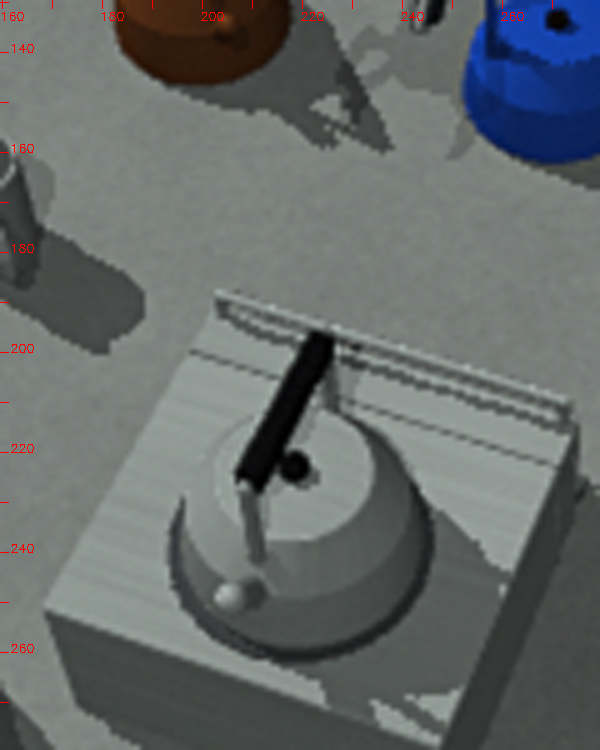

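The kettle stands within the plate's edge in both views. Now I refine the grip and clip positions along the track with projected box models.

Run:
```python
from plan import *
g0=pickle.load(open("g0.pkl","rb"));g7=pickle.load(open("g7.pkl","rb"));T=g0["top"]
print("kettle",tri([g7["top"],g7["scene"]],[(225.1,125.9),(216.4,211.2)]),"plate",at_z(T,(228.2,143.5),141))
for g,uv in((g7["top"],(225.1,125.9)),(g7["scene"],(216.4,211.2))): print(at_z(g,uv,300))
s=14;u0,u1,v0,v1=235,285,160,205
base=cv2.resize(np.ascontiguousarray(T["color"][v0:v1,u0:u1,::-1]),None,fx=s,fy=s,interpolation=cv2.INTER_CUBIC)
base=np.clip(base.astype(float)*1.5,0,255).astype(np.uint8)
cv2.imwrite("pics/base.png",base)
def box(c,sl,y,h,ws,wy,col):
    for n in (h,0):
        q=np.array([panel(sl+a*ws/2,y+b*wy/2,n) for a,b in((-1,-1),(1,-1),(1,1),(-1,1))]); px=(proj(T,q)-[u0,v0]+.5)*s
        cv2.polylines(c,[px.astype(np.int32)],True,col if n else (255,160,0),1)
c=base.copy(); box(c,0,-49.5,60,36,18,(0,0,255)); box(c,-45,38,32,16,10,(0,0,255)); 
for yy in(-70,70): 
    px=(proj(T,panel(0,yy,0))[0]-[u0,v0]+.5)*s; cv2.circle(c,tuple(int(a) for a in px),4,(0,255,0),-1)
cv2.imwrite("pics/model.png",c)
```

```text
kettle (array([633.95438245,  63.77310925, 292.6190909 ]), [np.float64(0.01105598549602532), np.float64(0.01241541605947605)]) plate [629.004148    62.16511831 141.        ]
[630.95466043  63.11741024 300.        ]
[635.84780642  68.65736244 300.        ]
```

View pics/base.png

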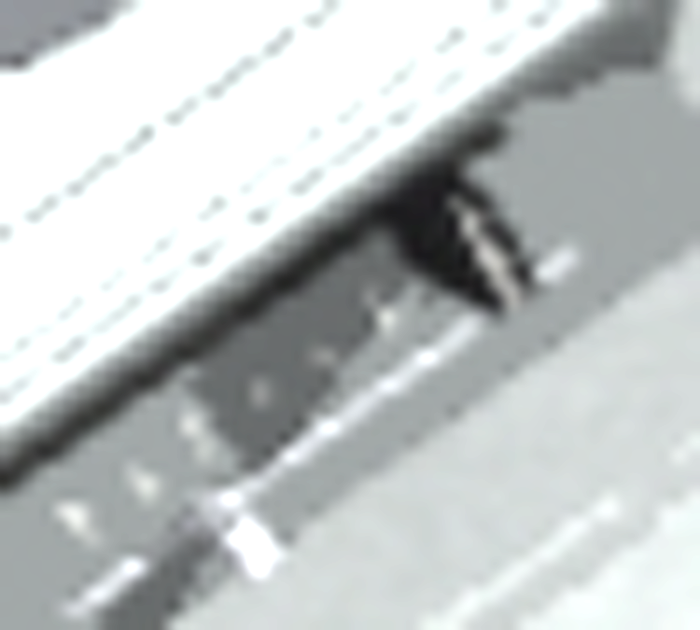

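View pics/model.png

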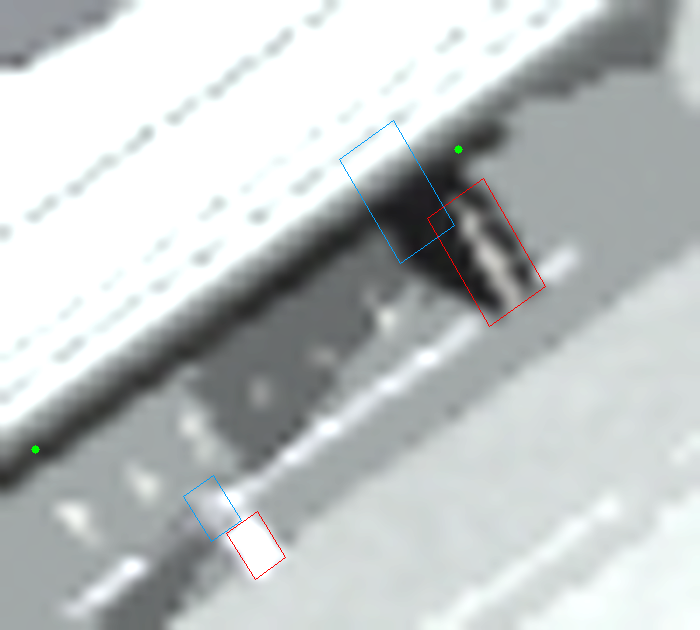

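The box models sit on the image: grip at y about -49.5 mm, clip at about +38.5 mm, so the slide is about 88 mm. The kettle is about 2 mm off the plate's centre in both cameras. Moving to the hover point in front of the panel.

{"api": "step_arm", "payload": {"linear": [[-0.039, 0, 0.049], [-0.039, 0, 0.049], [-0.039, 0, 0.049], [-0.039, 0.001, 0.049], [-0.039, 0.001, 0.049], [-0.039, 0.001, 0.049], [-0.039, 0.001, 0.049], [-0.039, 0.001, 0.049], [-0.039, 0, 0.049], [-0.039, 0, 0.049]], "delta_rot": [[0, 0, 0], [0, 0, 0], [0, 0, 0], [0, 0, 0], [0, 0, 0], [0, 0, 0], [0, 0, 0], [0, 0, 0], [0, 0, 0], [0, 0, 0]]}}

```text
time: 14.15
position: [411.0, -176.1, 261.5]
ee_rot: [-2.631, -0.915, -0.903]
force: [0.8, -0.2, -0.3]
finger_gap: 85.6
```

Run:
```python
from plan import *
plan(panel(-6,-49.5,198),PR); print(topanel(state()["position"]))
T=get_image("top");crop(T,220,330,130,230,7,"t8")
```

```text
t 14.15 p [ 411.  -176.1  261.5] F [ 0.8 -0.2 -0.3] gap 85.6 q [-0.57  0.2  -0.55  0.57  0.62  1.98]
toolx [0.619 0.49  0.614] y [ 0.621 -0.784 -0.   ] z [ 0.481  0.381 -0.789]
turn total shares [-0.004  0.014  0.004] norm 0.002
shift BEFORE turn shares [0.0012 0.0004 0.204 ] AFTER turn [0.0008 0.0003 0.204 ] mm 81.6
[ -6.30231182 -49.39370638 279.60928597]
```

View pics/t8.png

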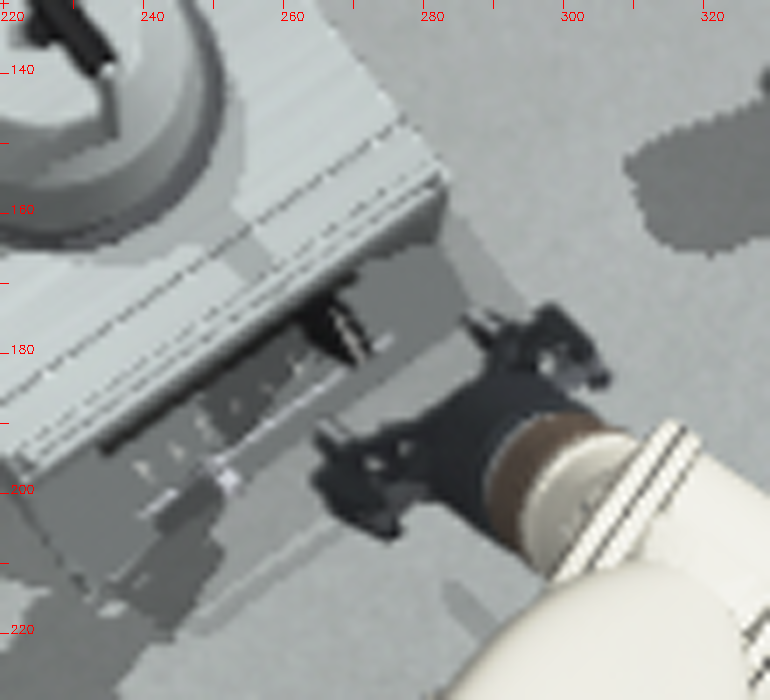

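The fingertips (265,190) and (286,174) straddle the grip's approach axis, and the clip (252,197) stays clear. Advancing along the normal.

{"api": "step_arm", "payload": {"linear": [[0.001, 0, 0.02], [0, 0, 0.03], [0, 0, 0.03], [0, 0, 0.03], [0, 0, 0.03], [0, 0, 0.03], [0, 0, 0.02], [0, 0, 0.014], [0, 0, 0]], "delta_rot": [[0, 0, 0], [0, 0, 0], [0, 0, 0], [0, 0, 0], [0, 0, 0], [0, 0, 0], [0, 0, 0], [0, 0, 0], [0, 0, 0]]}}

```text
time: 15.1
position: [451.2, -144.6, 198.5]
ee_rot: [-2.629, -0.915, -0.905]
force: [-0.7, 0.2, 0.2]
finger_gap: 85.6
```

Run:
```python
from plan import *
plan(panel(-6,-49.5,198),PR); print(topanel(state()["position"]))
T=get_image("top");crop(T,220,330,130,230,7,"t9")
```

```text
t 15.1 p [ 451.2 -144.6  198.5] F [-0.7  0.2  0.2] gap 85.6 q [-0.46  0.34 -0.6   0.32  0.59  2.11]
toolx [0.618 0.49  0.615] y [ 0.621 -0.784  0.   ] z [ 0.482  0.382 -0.788]
turn total shares [-0.006  0.002  0.009] norm 0.002
shift BEFORE turn shares [-0.003  -0.0002  0.0015] AFTER turn [-0.003  -0.0002  0.0015] mm 1.3
[ -4.805041   -49.591032   198.60812605]
```

View pics/t9.png

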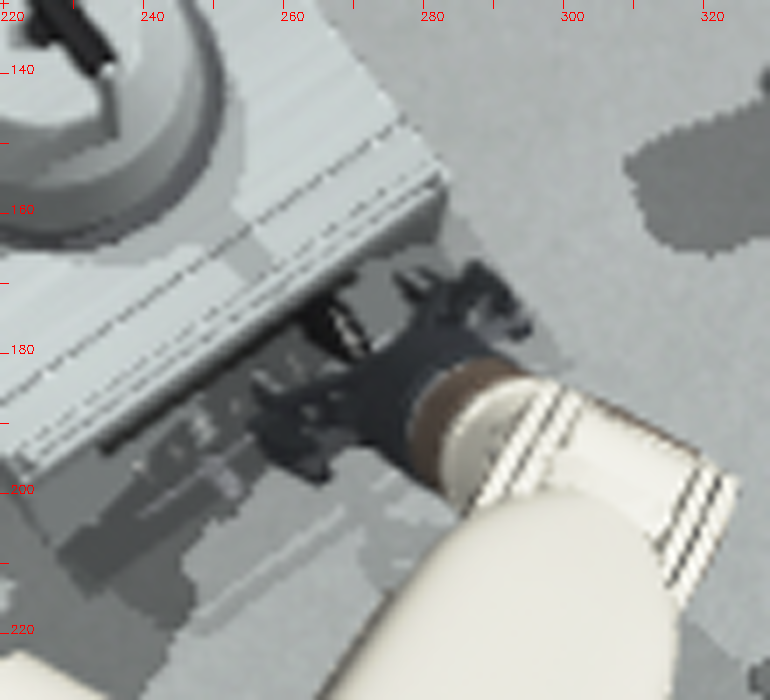

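The grip (268,177) lies midway between the two fingers. Closing.

{"api": "step_arm", "payload": {"linear": [[0, 0, 0], [0, 0, 0], [0, 0, 0], [0, 0, 0], [0, 0, 0], [0, 0, 0], [0, 0, 0], [0, 0, 0]], "delta_rot": [[0, 0, 0], [0, 0, 0], [0, 0, 0], [0, 0, 0], [0, 0, 0], [0, 0, 0], [0, 0, 0], [0, 0, 0]], "fingers": 1}}

```text
time: 15.95
position: [450.7, -145.1, 198.8]
ee_rot: [-2.63, -0.914, -0.906]
force: [-3.4, -2.1, 4.5]
finger_gap: 17.3
```

Run:
```python
from plan import *
plan(panel(-6,38.5,198)); print(topanel(state()["position"]))
```

```text
t 15.95 p [ 450.7 -145.1  198.8] F [-3.4 -2.1  4.5] gap 17.3 q [-0.47  0.33 -0.6   0.32  0.59  2.11]
toolx [0.618 0.489 0.616] y [ 0.62  -0.785  0.   ] z [ 0.483  0.381 -0.788]
shift BEFORE turn shares [-0.0019 -0.2205  0.003 ] AFTER turn [-0.0019 -0.2205  0.003 ] mm 88.2
[ -5.18657863 -49.71670588 199.20937608]
```

Gap is 17.3 mm, so the grip is held at y = -49.7. Sliding 88 mm along -y of the tool.

{"api": "step_arm", "payload": {"linear": [[0, -0.01, 0], [0, -0.025, 0], [0, -0.03, 0], [0, -0.035, 0], [0, -0.035, 0], [0, -0.035, 0], [0, -0.025, 0], [0, -0.015, 0], [0, -0.01, 0], [0, 0, 0]], "delta_rot": [[0, 0, 0], [0, 0, 0], [0, 0, 0], [0, 0, 0], [0, 0, 0], [0, 0, 0], [0, 0, 0], [0, 0, 0], [0, 0, 0], [0, 0, 0]]}}

```text
time: 16.95
position: [395.9, -75.6, 198.7]
ee_rot: [-2.629, -0.915, -0.905]
force: [-4.6, -4.7, 7.2]
finger_gap: 17.6
```

Run:
```python
from plan import *
plan(panel(-6,38.5,198)); print(topanel(state()["position"]))
T=get_image("top");crop(T,220,310,140,230,7,"t10")
```

```text
t 16.95 p [395.9 -75.6 198.7] F [-4.6 -4.7  7.2] gap 17.6 q [-0.36  0.21 -0.8   0.18  0.56  2.22]
toolx [0.618 0.489 0.616] y [ 0.621 -0.784  0.   ] z [ 0.483  0.382 -0.788]
shift BEFORE turn shares [-0.0021  0.0009  0.0028] AFTER turn [-0.0021  0.0009  0.0028] mm 1.4
[ -5.1644586   38.85057919 199.12789507]
```

View pics/t10.png

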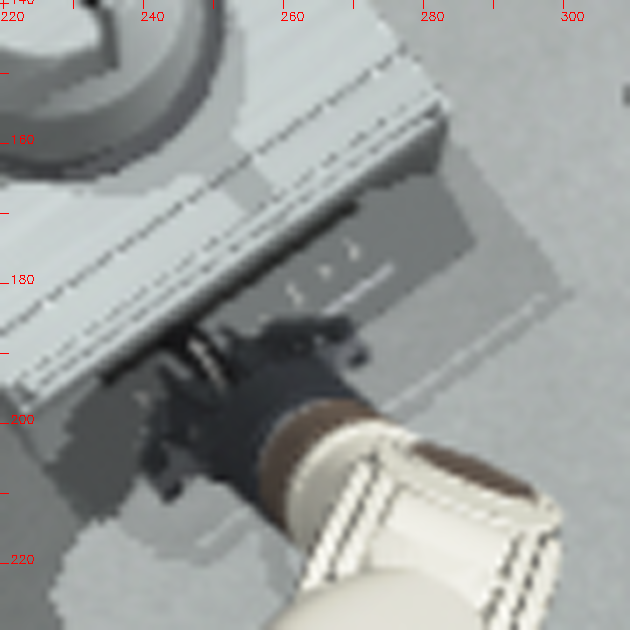

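The grip moved along with the gripper; its line is now at (248,191). Releasing and backing out along the normal.

{"api": "step_arm", "payload": {"linear": [[0, 0, 0], [0, 0, 0], [0, 0, 0], [0, 0, 0], [0, 0, 0], [0, 0, 0], [0, 0, 0]], "delta_rot": [[0, 0, 0], [0, 0, 0], [0, 0, 0], [0, 0, 0], [0, 0, 0], [0, 0, 0], [0, 0, 0]], "fingers": -1}}

```text
time: 17.7
position: [396.2, -75.9, 198.5]
ee_rot: [-2.629, -0.914, -0.905]
force: [-0.5, -0.7, -0.4]
finger_gap: 85.4
```

{"api": "step_arm", "payload": {"linear": [[0, 0, -0.02], [0, 0, -0.03], [0, 0, -0.04], [0, 0, -0.05], [0, 0, -0.06], [0, 0, -0.06], [0, 0, -0.06], [0, 0, -0.05], [0, 0, -0.03], [0, 0, 0]], "delta_rot": [[0, 0, 0], [0, 0, 0], [0, 0, 0], [0, 0, 0], [0, 0, 0], [0, 0, 0], [0, 0, 0], [0, 0, 0], [0, 0, 0], [0, 0, 0]]}}

```text
time: 18.7
position: [318.8, -137.8, 326.3]
ee_rot: [-2.632, -0.914, -0.909]
force: [0.7, -0.5, 0.1]
finger_gap: 85.3
```

Run:
```python
from plan import *
plan()
T=get_image("top");S=get_image("scene");pickle.dump(dict(top=T,scene=S),open("g11.pkl","wb"))
cv2.imwrite("pics/t11f.png",T["color"][:,:,::-1]);cv2.imwrite("pics/s11f.png",S["color"][:,:,::-1])
s=14;u0,u1,v0,v1=230,280,165,210
base=cv2.resize(np.ascontiguousarray(T["color"][v0:v1,u0:u1,::-1]),None,fx=s,fy=s,interpolation=cv2.INTER_CUBIC)
c=np.clip(base.astype(float)*1.5,0,255).astype(np.uint8)
def box(c,sl,y,h,ws,wy,col):
    q=np.array([panel(sl+a*ws/2,y+b*wy/2,h) for a,b in((-1,-1),(1,-1),(1,1),(-1,1))]); px=(proj(T,q)-[u0,v0]+.5)*s
    cv2.polylines(c,[px.astype(np.int32)],True,col,1)
box(c,0,38.8,60,36,18,(0,0,255)); box(c,-45,38.5,32,16,10,(0,0,255)); cv2.imwrite("pics/t11.png",c)
```

```text
t 18.7 p [ 318.8 -137.8  326.3] F [ 0.7 -0.5  0.1] gap 85.3 q [-0.63 -0.08 -0.65  0.79  0.63  1.91]
toolx [0.617 0.489 0.616] y [ 0.619 -0.785  0.003] z [ 0.486  0.379 -0.787]
```

View pics/t11.png

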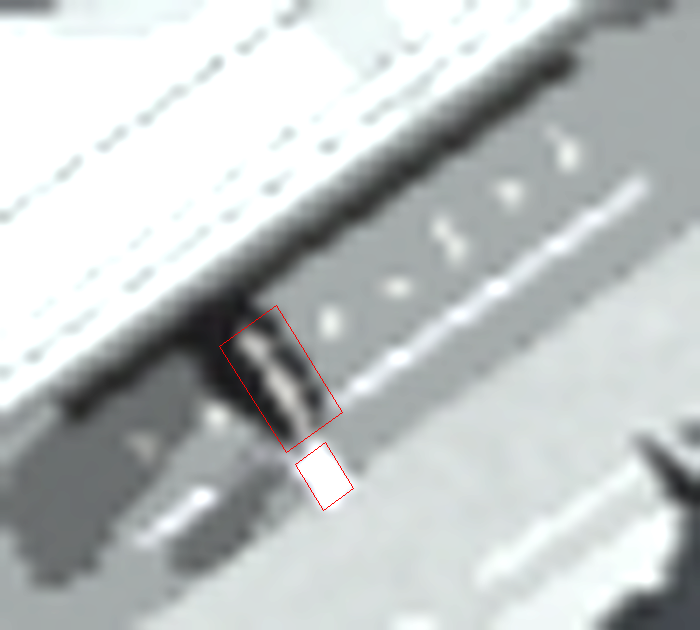

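View pics/t11f.png

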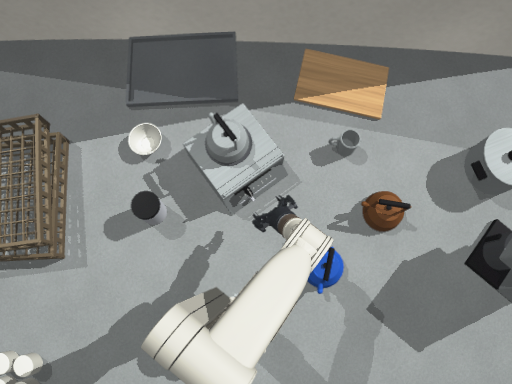

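View pics/s11f.png

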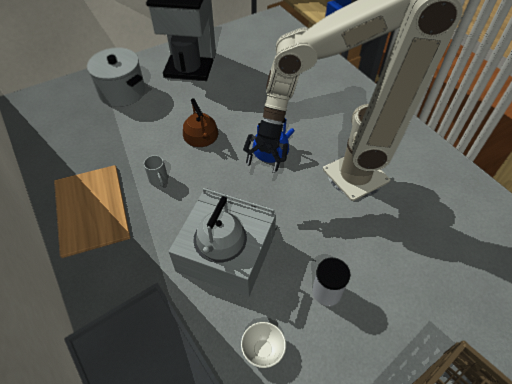

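Grip and clip lie on the model boxes at 38.8 and 38.5 mm, in line. The kettle stands on the plate, the bystanders sit at their original pixels, and the tool is clear with about 0 N on it. Handing in.

```bash
python3 -c "
from bench import *
print(finish_job())"
```

```text
the job is handed in; nothing more can be done
None
```

The kettle is on the plate and the heat grip is in line with the marker clip. I handed the job in at about 18.8 s of the 54 s allowed; no verdict was reported.

- **Kettle:** I picked up the steel kettle by mid-handle, carried it over the rail, set it down slowly and let go. The last check had it upright and about 2 mm off the plate's centre. The two cameras differ by about 5 mm in absolute position, but each one gave that same small offset.
- **Heat grip:** I slid it 88 mm along the track and released it. The image check put the grip at about +38.8 mm and the clip at about +38.5 mm, good to 1 or 2 mm. The clip is where it was at the start.
- **Bystanders:** The canister, jug and bowl are at the same pixels as at the start. The arm ended clear of everything, with wrist forces under 1 N. No check failed.

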